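Return the tumbler's steel balls to their jar

ROBOT

A 6-joint arm with a two-finger parallel gripper is mounted at the origin on the work surface. World frame = base frame: x ahead of the robot, y to its left, z up, the work surface at z = 0. Lengths are in m, angles in rad, forces in N, time in s.
With the tool pointing down it reaches from about 0.3 to 0.875 m from the base axis. Payload 6.4 kg.
Tool frame: the origin (TCP) lies midway between the tips of the shut fingers; the grasp point (between the pads) lies ctrl.grip_depth behind it (ctrl.grip_depth is the distance from the TCP to the grasp point, in m); x points along the fingers, y is the direction in which the jaws open and shut, and the axes are right-handed (so a half turn about x gives the same grasp; the last joint's range is limited). The gripper opens to 85 mm and grips with 20 to 120 N. Pads are 22 mm wide; open, the fingers measure 114 mm over their backs; the gripper's body (76 mm by 85 mm) begins 54 mm behind the grasp point. The pads swing forward as they close: fully open they stand 13 mm farther back than shut.
Start: joints at [-1.394, 0.181, 1.607, -0, 1.354, -0.206], TCP at [0.215, -0.533, 0.231] pointing down, gripper open.
Joint ranges: [-2.99, 2.99], [-0.89, 2.07], [0.3, 2.58], [-1.14, 4.28], [0, 2.63], [-3.12, 3.12]. Speed limits (rad/s): [2.57, 2.57, 3.01, 3.14, 3.14, 3.14].

INTERFACE

Orientations are given as a unit quaternion [w, x, y, z].
In Python, from bench import ctrl gives the robot as it stands.
- The arm moves only by the shell command python3 -m creep 'ROWS'. ROWS is text: rows parted by semicolons, each of 7 numbers parted by spaces: the opening, from 0 (shut) to 1 (fully open), then the shift along the tool's x, y, z in cm, then the turn, a rotation vector about the tool's x, y, z in rad. In form: claw x y z ax ay az; .... A call has 1 to 10 rows; each row shifts and turns the pose as measured when the row begins, along the tool's axes as they then stand; what a row does not reach is not made up. A row lasts 1/8 s, in which the tool goes at most 62.5 mm and 10.7 degrees, less where a joint would pass 70% of its speed; a pose out of reach is approached as far as the arm can. A call with a gripper value outside its range is refused whole. The fingers move at their own pace and stop on an object; the grip force is fixed at half the most. Time passes only in rows, so rows that do not move let the fingers close. It gives the time, the measured TCP pose, the force and the opening at its end, in the units of the state.
- ctrl.get_obs(): the state, without advancing time (a new reading comes with each control period).
- ctrl.camera(name): name is "scene" or "top" or "wrist"; returns (picture, depth): 420x560x3 uint8, blue, green, red; 420x560 float32, m along the optical axis (not along the pixel's ray), 0 where there is no reading.
- ctrl.calibration(name): a dict with "mtx" (3x3 intrinsics, pixels), "R" (3x3) and "t" (3): a world point X has camera coordinates R X + t; the wrist camera has in their place "tool_from_camera" (4x4, takes a point from camera to tool coordinates, whose origin is the TCP and whose axes are the tool frame's). Camera axes: x right, y down, z forward; pixel columns grow to the right and rows downward; lengths in m; the calibration is good to about 2 mm. A picture is of the moment at which its call begins: read the wrist's pose just before it. calibration takes no time and is no camera call.
- ctrl.hand_in(): hands the job in, once; it reports no verdict.
Trained networks look in the newest picture that a camera, given by its name, has taken for a name from the list of things; names that differ only in an ending like _2 or _b are one class to them, and where a whole thing is asked for, a point or a joint stands for the part that bears it (a point fixed in the world has none). Each returns a list of dicts, best first, with "confidence" (0 to 1); they miss things now and then, are a little off and sometimes report something else, mostly with a low value. They report only what shows in the picture. A call takes as long as a camera call. They do not tell look-alikes from the thing itself.
- ctrl.find_in(query, camera): "rect" ([left, top, right, bottom] in pixels, round what is visible of it).
The state is a dict: "time_s": time; "q": joint angles; "dq": joint speeds; "joint_efforts": joint torques, N m; "eef_pos": TCP position; "eef_rot": TCP orientation; "wrist_force": force on the tool from outside, world axes, zero at the start; "torque": the same for the moment, N m; "opening": opening from 0.0 (shut) to 1.0 (fully open).
Only numpy, scipy, OpenCV 4.12 (cv2) and the standard library are available. Lean on these libraries where they do the work, as an engineer would, in place of code of your own. Each camera call takes 0.05 s, during which the arm holds its last target.

TASK

The steel balls from the tumbler lie in the scoop that was pushed under the riser, with only its spout showing: draw it out onto the open bench, keeping the balls in it, and let go of it there. Take it again by its handle, gently rest its turned-down lip just inside the jar's mouth while the scoop is still about level, and only then tip it there until every ball is in the jar, spilling none. Set the empty scoop back down flat on the open bench, leaving the jar standing and the tin, brush and jar cap where they are.

Things in the scene. Friction and masses are not known exactly. Their poses are not given: they have to be found in the camera images.
- scoop: loose V-bottomed sheet-steel scoop pan, 209 mm long over all, 250 g empty, open spout and wooden handle. Origin under the pan at bench level when it stands on its two skids; the spout points to -x, the handle to +x, z up. Pan x -46 to +52 mm, 78 mm wide, narrowing to the spout from x = -12 mm, rim 48 mm up; trough bottom 16 mm up. It slides on the bench when pulled
- scoop_handle: the scoop's wooden handle, a bar 66 mm long (along the scoop's x), 20 mm wide (y), 25 mm high, at the back of the pan; origin at its centre, 86 mm behind and 38 mm above the scoop's origin; same axes as the scoop
- scoop_mid (a point): point inside the scoop's pan, on its middle line, 26 mm above the bench, straight above the scoop's origin
- scoop_spout (a point): middle of the U-shaped spout, 21 mm behind the lip tip, 24 mm up when the scoop stands. The spout is 27 mm wide outside, 22 mm inside, x -45 to -90 mm of the scoop; its 2.5 mm side walls, some 16 to 36 mm up, can be pinched here from above. Its floor rises 12 degrees to x = -70 mm, then bends down 25 degrees to the lip
- scoop_lip (a point): tip of the turned-down lip, underside of the floor: 88 mm ahead of the scoop's origin and 10 mm up when the scoop stands. From the tip the underside runs back 21 mm, rising at 25 degrees, to the bend; in the jar it rests on the near edge of the mouth, about 10 to 13 mm behind the tip
- scoop_tail (a point): rear end of the handle, 119 mm behind the scoop's origin, 38 mm above the bench
- jar: loose green glass jar with no cap on, 80 mm across, 108 mm high, about 0.45 kg, standing upright; origin under its centre. Shoulder from 70 to 90 mm up, then an upright neck 51 mm across outside; base 6 mm thick
- jar_mouth (a point): centre of the jar's mouth, level with its rim 108 mm above the bench; the opening is 45 mm across, its wall 3 mm thick
- riser: fixed low grey riser shelf, 200 mm deep (x), 320 mm wide (y), carrying a roller tumbler; origin on the bench under its middle, open front at its x = -100 mm. Board 64 to 76 mm up, side panels at y = -155 and +155 mm. The tumbler stands on x -15 to +95 mm of the board, up to 225 mm above the bench. The scoop starts partly under it, spout out of the front by 70 to 85 mm
- ball1_center (a point): loose steel ball, 18 mm across, 24 g; this point is its centre. All four start in a row along the bottom of the scoop. They roll out over the spout only once it is tipped more than about 12 degrees nose-down; tipped 45 degrees they run out in a second or two
- ball2_center (a point): loose steel ball, 18 mm across, 24 g; this point is its centre. All four start in a row along the bottom of the scoop. They roll out over the spout only once it is tipped more than about 12 degrees nose-down; tipped 45 degrees they run out in a second or two
- ball3_center (a point): loose steel ball, 18 mm across, 24 g; this point is its centre. All four start in a row along the bottom of the scoop. They roll out over the spout only once it is tipped more than about 12 degrees nose-down; tipped 45 degrees they run out in a second or two
- ball4_center (a point): loose steel ball, 18 mm across, 24 g; this point is its centre. All four start in a row along the bottom of the scoop. They roll out over the spout only once it is tipped more than about 12 degrees nose-down; tipped 45 degrees they run out in a second or two
- jar_cap: bystander: the jar's black screw cap, 57 mm across, 19 mm high, lying on the bench; origin under its centre
- tin: bystander: tin of polishing paste, 68 mm across, 75 mm high, standing on the bench; origin under its centre
- brush: bystander: bench brush 190 mm long lying on the bench; origin under its middle, x along it
Things that resemble listed ones, but are neither listed nor needed, are in the scene too. There is more than one size of the scoop; the job needs the larger. Several things have the shape of the jar; the one meant has the colours described above.

How it is judged:
On the way, in this order (a step that is already met when the one before it is completed fails the run):
1. the scoop is out from under the riser, standing flat on the bench with the balls in it, and let go ((x of scoop_tail in the frame of riser below -0.1 m or y of scoop_tail in the frame of riser above 0.17 m or y of scoop_tail in the frame of riser below -0.17 m) and angle between scoop's own z axis and vertical below 0.07 rad and height (world z) of scoop below 0.006 m and contact force between the fingers and scoop below 0.05 N and distance between each of ball1_center, ball2_center, ball3_center, ball4_center and scoop_mid below 0.075 m), for 0.2 s.
2. held by the handle and about level (within 14 degrees), balls still in it, the scoop rests with its lip just inside the jar's mouth, touching the jar (contact force between the fingers and scoop_handle above 1 N and contact force between scoop and jar above 0.2 N and angle between scoop's own z axis and vertical below 0.25 rad and horizontal distance between scoop_lip and jar_mouth below 0.0225 m and z of scoop_lip in the frame of jar_mouth between -0.035 and 0 m and distance between each of ball1_center, ball2_center, ball3_center, ball4_center and scoop_mid below 0.075 m), for 0.2 s.
3. the scoop is tipped (more than 17 degrees) with its lip still in the mouth (angle between scoop's own z axis and vertical above 0.3 rad and horizontal distance between scoop_lip and jar_mouth below 0.0225 m and z of scoop_lip in the frame of jar_mouth between -0.035 and 0 m), for 0.2 s.
At the end, for the whole second after the job is handed in: All four balls lie inside the jar, the jar stands upright on the bench (within 3 degrees), and the scoop stands flat on the open bench (within 4 degrees, its underside within 6 mm of the bench), its handle clear of the riser, at rest and let go (horizontal distance between each of ball1_center, ball2_center, ball3_center, ball4_center and jar_mouth below 0.042 m and z of each of ball1_center, ball2_center, ball3_center, ball4_center in the frame of jar_mouth below -0.02 m and (x of scoop_tail in the frame of riser below -0.1 m or y of scoop_tail in the frame of riser above 0.17 m or y of scoop_tail in the frame of riser below -0.17 m) and angle between scoop's own z axis and vertical below 0.07 rad and height (world z) of each of scoop, jar below 0.006 m and contact force between the fingers and scoop below 0.05 N and linear speed of scoop below 0.02 m/s and angle between jar's own z axis and vertical below 0.05 rad); the robot touches nothing.
It fails at once if a ball gets onto the bench or the floor (height (world z) of any of ball1_center, ball2_center, ball3_center, ball4_center below 0.0115 m).
It fails at once if the jar is tipped by more than 14 degrees (angle between jar's own z axis and vertical above 0.25 rad).
It fails at once if the scoop bears on the jar with more than 25 N (contact force between scoop and jar above 25 N).
It fails at once if the tin, the brush or the jar cap is moved by more than 30 mm (distance of any of tin, brush, jar_cap from where it was at the start of the episode above 0.03 m).
It also fails if it takes over 64 s, if anything falls off the work surface, if the arm or the gripper's body presses on something with over 40 N, if the wrist force passes 120 N, or if a joint passes its speed limit or range.

## Working session

There is one attempt and no reset: what is moved stays moved. The work goes in short steps, Python scripts to look and compute and a shell command to move; the robot and the scene stay as the last step left them, time stands still between calls to the robot, and variables do not carry over. Pictures are saved under pics/ and viewed, and the job is handed in when it is done.

```bash
ls; mkdir -p pics
cat > h.py <<'E'
import numpy as np,cv2
from bench import ctrl
from scipy.spatial.transform import Rotation as Ro
def Rq(q): return Ro.from_quat([q[1],q[2],q[3],q[0]]).as_matrix()
def world(name,depth,obs=None):
    c=ctrl.calibration(name);K=c["mtx"];h,w=depth.shape
    u,v=np.meshgrid(np.arange(w),np.arange(h))
    P=np.stack([(u-K[0,2])/K[0,0]*depth,(v-K[1,2])/K[1,1]*depth,depth],-1)
    if name=="wrist":
        T=np.array(c["tool_from_camera"]);P=P@T[:3,:3].T+T[:3,3]
        return P@Rq(obs["eef_rot"]).T+np.array(obs["eef_pos"])
    return (P-np.array(c["t"]))@np.array(c["R"])
def snap(name,tag):
    o=ctrl.get_obs();im,d=ctrl.camera(name)
    cv2.imwrite(f"pics/{tag}.png",im);np.savez(f"pics/{tag}.npz",im=im,d=d,W=world(name,d,o))
    return im,d,world(name,d,o),o
E
python3 - <<'E'
from h import *
for n in ["scene","top"]:
    im,d,W,o=snap(n,n+"0")
    for q in ["scoop","jar","riser","tin","brush","jar_cap","scoop_spout"]:
        for r in ctrl.find_in(q,n): 
            l,t,rr,b=r["rect"];u,v=int((l+rr)/2),int((t+b)/2);print(n,q,round(r["confidence"],2),np.round(r["rect"]),W[v,u].round(3))
print(ctrl.get_obs(),ctrl.grip_depth)
E
```

```text
pics
scene scoop 0.76 [340. 226. 363. 258.] [0.733 0.083 0.011]
scene scoop 0.56 [302. 182. 341. 207.] [0.573 0.185 0.043]
scene jar 0.92 [180. 243. 211. 289.] [ 0.476 -0.284  0.085]
scene jar 0.81 [157. 290. 195. 339.] [ 0.538 -0.42   0.084]
scene jar 0.68 [307. 258. 338. 296.] [ 0.755 -0.132  0.075]
scene riser 0.76 [288. 114. 400. 224.] [0.589 0.299 0.077]
scene riser 0.47 [307. 259. 338. 295.] [ 0.755 -0.132  0.075]
scene tin 0.62 [310. 260. 338. 297.] [ 0.759 -0.134  0.076]
scene brush 0.91 [259. 302. 316. 361.] [ 0.748 -0.279  0.018]
scene jar_cap 0.62 [181. 241. 213. 291.] [ 0.479 -0.284  0.083]
scene jar_cap 0.53 [173. 236. 192. 255.] [ 0.35  -0.207  0.019]
scene scoop_spout 0.85 [304. 179. 339. 208.] [0.565 0.199 0.035]
scene scoop_spout 0.55 [340. 228. 364. 257.] [0.738 0.077 0.015]
top scoop 0.9 [221. 119. 276. 138.] [0.739 0.077 0.018]
top scoop 0.85 [192. 175. 228. 203.] [0.569 0.181 0.018]
top jar 0.96 [358. 218. 395. 250.] [ 0.452 -0.277  0.007]
top jar 0.17 [189. 173. 227. 200.] [0.577 0.186 0.022]
top riser 0.79 [ 96. 110. 207. 246.] [0.589 0.316 0.092]
top riser 0.6
[... 515 characters left out ...]
0.074 0.013]
{'time_s': 0.8, 'q': array([-1.39429251e+00,  1.80824582e-01,  1.60696828e+00, -3.16418851e-07,
        1.35379221e+00, -2.06253145e-01]), 'dq': array([ 2.11099032e-04, -1.61822241e-03,  5.79798422e-04, -7.83540425e-05,
       -6.57009783e-05, -9.60412504e-04]), 'joint_efforts': array([ 1.81401563e-03, -4.44788468e+01, -3.51661921e+01, -2.55240411e-04,
        5.00175338e-04, -9.73360699e-06]), 'eef_pos': array([ 0.21479721, -0.53340613,  0.23128998]), 'eef_rot': array([-0.13450317, -0.69419695, -0.13449782,  0.69419725]), 'wrist_force': array([ 1.39069263, -0.54760609,  0.91492198]), 'torque': array([-0.01294132,  0.04261803, -0.04220637]), 'opening': 0.9983170549657566} 0.0187
```

View pics/scene0.png

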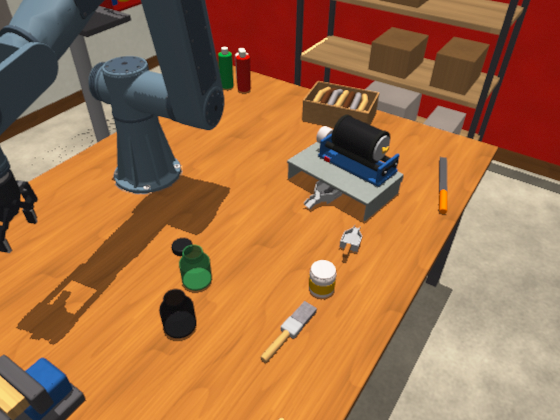

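View pics/top0.png

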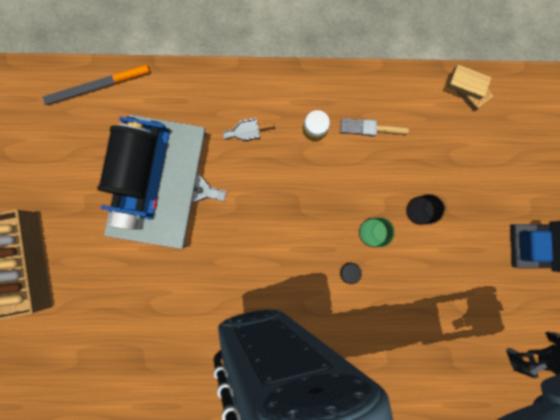

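Run:
```python
import cv2
im=cv2.imread('pics/top0.png');cv2.imwrite('pics/c1.png',cv2.resize(im[100:220,90:260],None,fx=4.5,fy=4.5,interpolation=2))
im=cv2.imread('pics/scene0.png');cv2.imwrite('pics/c2.png',cv2.resize(im[160:300,270:400],None,fx=4.2,fy=4.2,interpolation=2))
```

```text
(no output)
```

View pics/c1.png

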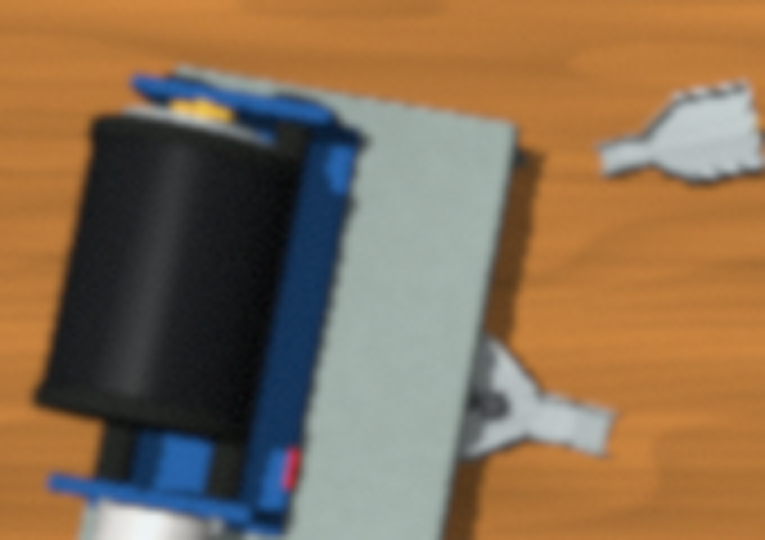

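View pics/c2.png

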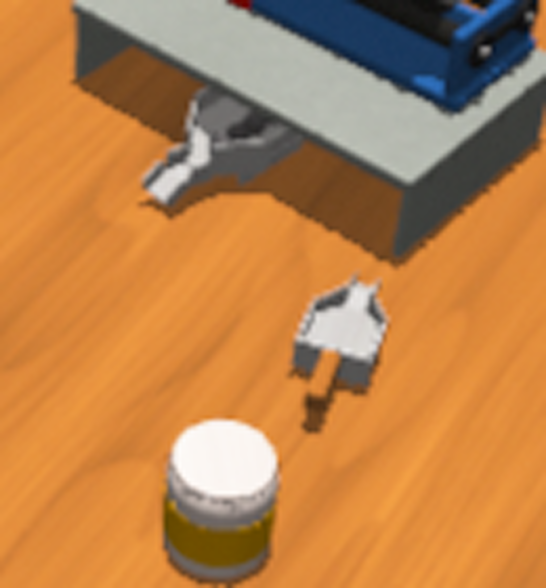

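Run:
```python
from h import *
z=np.load('pics/top0.npz');W=z['W'];im=z['im']
m=(abs(W[...,2]-.076)<.006);m[:, :90]=0;m[:,215:]=0;m[:100]=0;m[260:]=0
pts=W[m][:,:2].astype(np.float32);print(len(pts))
r=cv2.minAreaRect(pts);print(r,cv2.boxPoints(r).round(3))
for y in range(172,206,3): print(y,[tuple(W[y,x].round(3)) for x in range(196,230,5)])
# jar
for nm,(a,b,c,d) in dict(jar=(355,215,400,252),dark=(400,190,450,228),cap=(338,262,364,285)).items():
    w=W[b:d,a:c].reshape(-1,3);w=w[(w[:,2]>.012)];hi=w[w[:,2]>w[:,2].max()-.012]
    print(nm,len(w),w[:,2].max(),hi.min(0),hi.max(0),hi.mean(0), w.min(0),w.max(0))
c=ctrl.calibration("top");print(c)
```

```text
5065
((0.5824898481369019, 0.3097988963127136), (0.2007734775543213, 0.3207837641239166), 80.85757446289062) [[0.408 0.236]
 [0.725 0.185]
 [0.757 0.383]
 [0.44  0.434]]
172 [(np.float64(0.605), np.float64(0.206), np.float64(0.078)), (np.float64(0.618), np.float64(0.206), np.float64(0.001)), (np.float64(0.619), np.float64(0.193), np.float64(0.001)), (np.float64(0.619), np.float64(0.179), np.float64(0.0)), (np.float64(0.619), np.float64(0.165), np.float64(0.001)), (np.float64(0.62), np.float64(0.152), np.float64(-0.003)), (np.float64(0.619), np.float64(0.138), np.float64(-0.001))]
175 [(np.float64(0.598), np.float64(0.206), np.float64(0.074)), (np.float64(0.61), np.float64(0.206), np.float64(-0.001)), (np.float64(0.611), np.float64(0.193), np.float64(-0.001)), (np.float64(0.611), np.float64(0.179), np.float64(-0.001)), (np.float64(0.611), np.float64(0.165), np.float64(-0.001)), (np.float64(0.611), np.float64(0.151), np.float64(0.0)), (np.float64(0.611), np.float64(0.137), np.float64(-0.001))]
178 [(np.float64(0.598), np.float64(0.216), np.float64(0.022)), (np.float64(0.595), np.float6
[... 4355 characters left out ...]
.0136537  1.09517151] [0.42859907 0.0136537  1.09517151] [ 0.42859907 -0.43998423  0.01224092] [0.55386336 0.0136537  1.09517151]
cap 367 1.095171514298815 [0.42859907 0.0136537  1.09517151] [0.42859907 0.0136537  1.09517151] [0.42859907 0.0136537  1.09517151] [ 0.31475713 -0.23483531  0.0123166 ] [0.42859907 0.0136537  1.09517151]
{'mtx': array([[397.77546706,   0.        , 280.13037956],
       [  0.        , 397.77546706, 207.36269956],
       [  0.        ,   0.        ,   1.        ]]), 'R': array([[ 0.00483491, -0.99967591,  0.02499411],
       [-0.9963864 , -0.0069355 , -0.08465251],
       [ 0.08479843, -0.02449451, -0.99609701]]), 't': array([-0.01579581,  0.51985401,  1.05488698])}
```

```bash
cat >> h.py <<'E'
def toolR(ydir,xdir=(0,0,-1)):
    x=np.array(xdir,float);x/=np.linalg.norm(x);y=np.array(ydir,float);y-=x*(x@y);y/=np.linalg.norm(y)
    return np.stack([x,y,np.cross(x,y)],1)
def rel(p,Rt=None,o=None):
    o=o or ctrl.get_obs();R=Rq(o["eef_rot"]);d=R.T@(np.array(p)-o["eef_pos"])*100
    rv=Ro.from_matrix(R.T@Rt).as_rotvec() if Rt is not None else np.zeros(3)
    print("t",round(o["time_s"],2),"shift cm now-axes",d.round(2),"rotvec",rv.round(3), "after-turn axes", (Rt.T@(np.array(p)-o["eef_pos"])*100).round(2) if Rt is not None else "")
def st():
    o=ctrl.get_obs();R=Rq(o["eef_rot"]);print(round(o["time_s"],2),"p",np.round(o["eef_pos"],4),"R",R.round(3).tolist(),"q",np.round(o["q"],2),"F",np.round(o["wrist_force"],1),"open",round(o["opening"],3));return o,R
E
python3 - <<'E'
from h import *
st()
for s in (1,-1): rel([.553,.12,.2],toolR([s*.98,-s*.2,0]))
print(ctrl.calibration("wrist"))
z=np.load('pics/top0.npz');W=z['W']
for nm,(a,b,c,d) in dict(jar=(355,215,400,252),tin=(300,105,335,145),cap=(338,262,364,285)).items():
    w=W[b:d,a:c].reshape(-1,3);w=w[(w[:,2]>.012)&(w[:,2]<.2)]
    hs=np.percentile(w[:,2],99);hi=w[w[:,2]>hs-.01];print(nm,hs,hi.min(0).round(3),hi.max(0).round(3),hi.mean(0).round(3))
E
```

```text
0.8 p [ 0.2148 -0.5334  0.2313] R [[0.0, 0.373, -0.928], [-0.0, -0.928, -0.373], [-1.0, 0.0, 0.0]] q [-1.39  0.18  1.61 -0.    1.35 -0.21] F [ 1.4 -0.5  0.9] open 0.998
t 0.8 shift cm now-axes [  3.13 -47.98 -55.78] rotvec [-0.987  0.    -0.   ] after-turn axes [  3.13  20.07 -70.78]
t 0.8 shift cm now-axes [  3.13 -47.98 -55.78] rotvec [ 2.155 -0.    -0.   ] after-turn axes [  3.13 -20.07  70.78]
{'mtx': array([[294.20918537,   0.        , 278.54903988],
       [  0.        , 294.20918537, 209.20602417],
       [  0.        ,   0.        ,   1.        ]]), 'tool_from_camera': array([[ 3.06277889e-04, -2.77824217e-01,  9.60631881e-01,
        -1.42860143e-01],
       [ 9.99999874e-01, -2.96929787e-04, -4.04704594e-04,
         4.29497813e-04],
       [ 3.97676957e-04,  9.60631884e-01,  2.77824091e-01,
        -7.02555077e-02],
       [ 0.00000000e+00,  0.00000000e+00,  0.00000000e+00,
         1.00000000e+00]])}
jar 0.11007360266398217 [ 0.43  -0.294  0.1  ] [ 0.478 -0.243  0.111] [ 0.454 -0.269  0.107]
tin 0.07907874629662874 [ 0.711 -0.139  0.069] [ 0.772 -0.078  0.081] [ 0.741 -0.108  0.075]
cap 0.023406059614966255 [ 0.315 -0.235  0.014] [ 0.374 -0.175  0.024] [ 0.344 -0.205  0.019]
```

```bash
python3 -m creep '1 0 -4 -4.6 0 0 0;1 0 -4 -4.6 0 0 0;1 0 -4 -4.6 0 0 0;1 0 -4 -4.6 0 0 0;1 0 -4 -4.6 0 0 0;1 0 -4 -4.6 0 0 0;1 0 -4 -4.6 0 0 0;1 0 -4 -4.6 0 0 0;1 0 -4 -4.6 0 0 0;1 0 -4 -4.6 0 0 0'; python3 -c "
from h import *
st();rel([.553,.13,.2],toolR([.98,-.2,0]))"
```

```text
time_s: 2.05
eef_pos: [0.4997, 0.0188, 0.2331]
eef_rot: [0.134, 0.697, 0.129, -0.692]
wrist_force: [1.0, -1.1, -0.3]
opening: 1.0
2.05 p [0.4997 0.0188 0.2331] R [[0.008, 0.365, -0.931], [-0.006, -0.931, -0.365], [-1.0, 0.008, -0.006]] q [-0.2   0.    1.8  -0.    1.33  1.  ] F [ 1.  -1.1 -0.3] open 1.0
t 2.05 shift cm now-axes [ 3.29 -8.44 -9.  ] rotvec [-0.996 -0.001 -0.01 ] after-turn axes [  3.31   3.   -11.96]
```

```bash
python3 -m creep '1 0.5 -4.2 -4.5 0 0 0;1 0.5 -4.2 -4.5 0 0 0;1 0.5 0 0 -0.18 0 0;1 0.5 0 0 -0.18 0 0;1 0.5 0 0 -0.18 0 0;1 0.5 0 0 -0.18 0 0;1 0.3 0 0 -0.18 0 0;1 0 0 0 -0.09 0 0;1 0 0 0 0 0 0'
python3 - <<'E'
from h import *
st();im,d,W,o=snap("wrist","w1")
E
```

```text
time_s: 3.18
eef_pos: [0.5545, 0.1372, 0.199]
eef_rot: [0.46, 0.542, 0.452, -0.539]
wrist_force: [-0.6, 0.3, -0.3]
opening: 1.002
3.17 p [0.5545 0.1372 0.199 ] R [[0.01, 0.986, -0.168], [-0.005, -0.168, -0.986], [-1.0, 0.011, 0.004]] q [ 0.04  0.2   1.66 -0.01  1.28  0.21] F [-0.6  0.3 -0.3] open 1.002
```

View pics/w1.png

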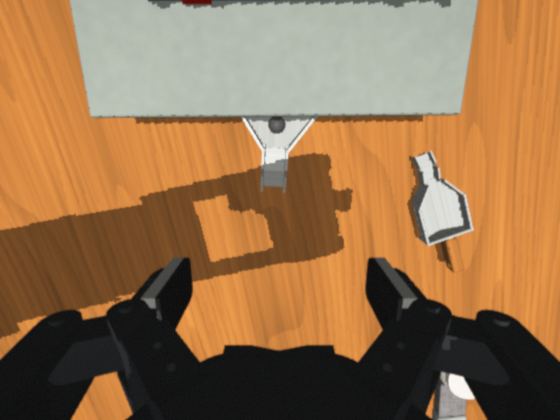

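The wrist view shows the larger scoop's spout at about (274,170), coming out from under the riser with one ball at (277,125). The small look-alike lies at (440,205) with its handle showing. I chose the first. Next I'll measure its axis.

Run:
```python
from h import *
st()
z=np.load('pics/w1.npz');W=z['W'];im=z['im']
cv2.imwrite('pics/w1c.png',cv2.resize(im[100:210,210:340],None,fx=5,fy=5,interpolation=2))
for v in range(116,196,4):
    r=W[v,225:335];m=(r[:,2]>.008)&(r[:,2]<.06)
    if m.sum(): 
        i=np.where(m)[0]; print(v,225+i[0],225+i[-1],r[i[0]].round(3),r[i[-1]].round(3),r[m].mean(0).round(4),'px mid',W[v,225+(i[0]+i[-1])//2].round(3))
```

```text
3.23 p [0.5545 0.1372 0.199 ] R [[0.01, 0.986, -0.169], [-0.005, -0.169, -0.986], [-1.0, 0.011, 0.004]] q [ 0.04  0.2   1.66 -0.01  1.28  0.21] F [ 0.7 -0.9  0.5] open 1.0
116 309 317 [0.6   0.208 0.03 ] [0.605 0.207 0.048] [0.6024 0.2073 0.0385] px mid [0.603 0.207 0.037]
120 243 314 [0.535 0.215 0.047] [0.602 0.204 0.047] [0.5682 0.2094 0.0283] px mid [0.568 0.209 0.034]
124 245 310 [0.536 0.211 0.045] [0.597 0.201 0.048] [0.5668 0.2057 0.0288] px mid [0.566 0.206 0.034]
128 248 307 [0.538 0.207 0.046] [0.594 0.197 0.046] [0.5659 0.2019 0.0288] px mid [0.566 0.202 0.034]
132 250 304 [0.539 0.203 0.046] [0.591 0.194 0.046] [0.5651 0.1979 0.0273] px mid [0.565 0.198 0.032]
136 253 301 [0.541 0.199 0.046] [0.587 0.191 0.047] [0.5642 0.1939 0.0246] px mid [0.564 0.194 0.016]
140 255 298 [0.542 0.195 0.046] [0.584 0.188 0.048] [0.563  0.19   0.0255] px mid [0.562 0.19  0.017]
144 258 294 [0.545 0.19  0.047] [0.579 0.184 0.046] [0.5619 0.1861 0.0257] px mid [0.562 0.185 0.017]
148 260 291 [0.546 0.186 0.047] [0.576 0.181 0.046] [0.5606 0.1821 0.026 ] px mid [0.56  0.181 0.017]
152 262 28
[... 411 characters left out ...]
0.543 0.166 0.037] [0.568 0.161 0.035] [0.5549 0.1615 0.0243] px mid [0.554 0.161 0.021]
172 261 285 [0.541 0.16  0.025] [0.566 0.155 0.023] [0.5535 0.1569 0.0218] px mid [0.553 0.157 0.02 ]
176 261 285 [0.541 0.157 0.033] [0.566 0.152 0.03 ] [0.5527 0.1524 0.0211] px mid [0.553 0.152 0.019]
180 261 285 [0.54  0.152 0.031] [0.565 0.148 0.031] [0.5518 0.1477 0.0191] px mid [0.552 0.147 0.018]
184 261 285 [0.539 0.147 0.028] [0.564 0.143 0.028] [0.5509 0.1428 0.0168] px mid [0.551 0.142 0.014]
188 261 284 [0.538 0.142 0.025] [0.562 0.138 0.026] [0.55   0.1403 0.0259] px mid [0.548 0.135 0.   ]
192 283 284 [0.561 0.133 0.024] [0.562 0.133 0.025] [0.5611 0.1335 0.0243] px mid [0.561 0.133 0.024]
```

View pics/w1c.png

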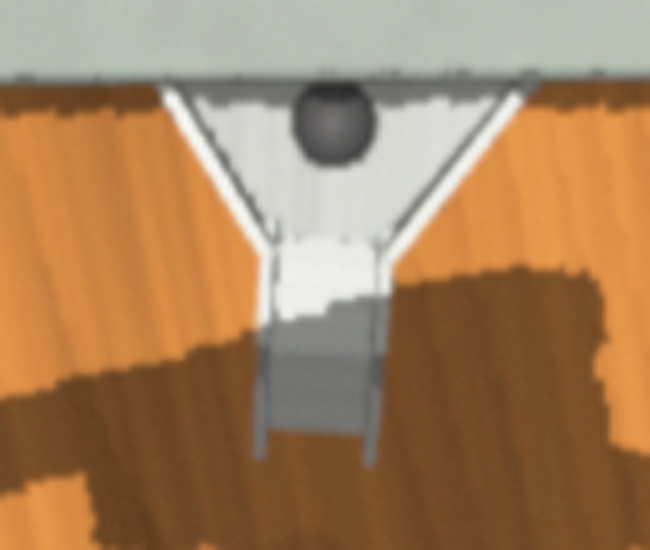

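```bash
python3 -c "
from h import *
rel([.5545,.159,.06],toolR([.969,-.247,0]));rel([.5545,.159,.010],toolR([.969,-.247,0]))"
```

```text
t 3.23 shift cm now-axes [13.88 -0.51 -2.2 ] rotvec [ 0.08   0.003 -0.011] after-turn axes [13.9  -0.54 -2.11]
t 3.23 shift cm now-axes [18.88 -0.57 -2.22] rotvec [ 0.08   0.003 -0.011] after-turn axes [18.9  -0.54 -2.11]
```

```bash
python3 -m creep '1 3 -0.3 -1.1 0.08 0 -0.01;1 4 -0.2 -1.1 0 0 0;1 5 0 0 0 0 0;1 3 0 0 0 0 0;1 0 0 0 0 0 0'; python3 -c "
from h import *
st();rel([.5545,.159,.010],toolR([.969,-.247,0]));snap('wrist','w2')"
```

```text
time_s: 3.85
eef_pos: [0.5571, 0.1599, 0.0472]
eef_rot: [0.432, 0.562, 0.428, -0.56]
wrist_force: [-0.4, 0.8, 0.5]
opening: 1.004
3.85 p [0.5571 0.1599 0.0472] R [[0.005, 0.966, -0.26], [-0.003, -0.26, -0.966], [-1.0, 0.006, 0.002]] q [ 0.08  0.42  1.72 -0.    1.    0.34] F [-0.4  0.8  0.5] open 1.004
t 3.85 shift cm now-axes [ 3.72 -0.25  0.15] rotvec [-0.013  0.002 -0.006] after-turn axes [ 3.72 -0.23  0.15]
```

View pics/w2.png

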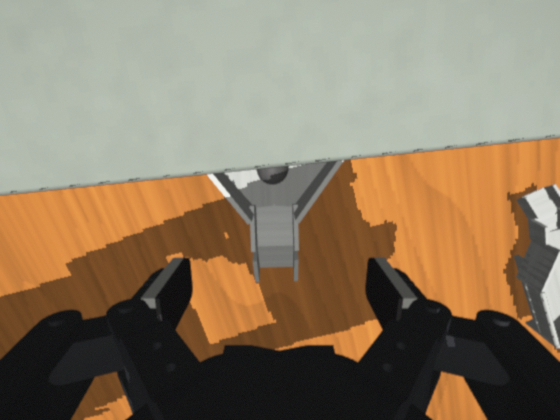

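The spout at (275,240) is centred between the open fingers and straight below them. I'll go down and close.

```bash
python3 -m creep '1 2 -0.25 0.1 -0.01 0 0;1 1.6 0 0 0 0 0;0.5 0 0 0 0 0 0;0.4 0 0 0 0 0 0;0.2 0 0 0 0 0 0;0 0 0 0 0 0 0;0 0 0 0 0 0 0;0 0 0 0 0 0 0'; python3 -c "
from h import *
st()"
```

```text
time_s: 4.9
eef_pos: [0.5622, 0.1602, 0.02]
eef_rot: [0.437, 0.565, 0.427, -0.554]
wrist_force: [0.2, 0.0, -2.2]
opening: 0.303
4.9 p [0.5622 0.1602 0.02  ] R [[0.021, 0.967, -0.252], [-0.002, -0.252, -0.968], [-1.0, 0.02, -0.003]] q [ 0.08  0.46  1.72 -0.    0.94  0.33] F [ 0.2  0.  -2.2] open 0.303
```

```bash
python3 -c "
from h import *
snap('wrist','w3')"
```

```text
(no output)
```

View pics/w3.png

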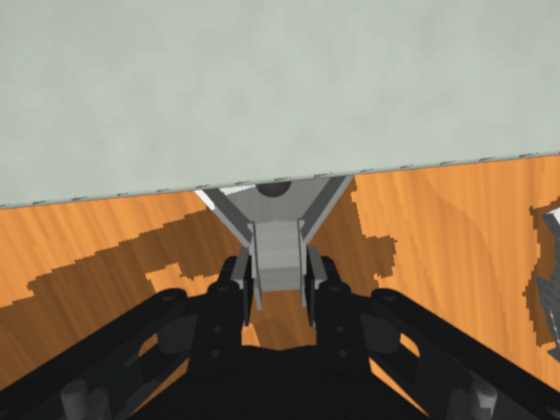

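```bash
python3 -m creep '0 0 0 0.5 0 0 0;0 0 0 1 0 0 0;0 0 0 1 0 0 0;0 0 0 0.7 0 0 0;0 0 0 0 0 0 0'; python3 -c "
from h import *
st();snap('wrist','w4')"
```

```text
time_s: 5.58
eef_pos: [0.5537, 0.1268, 0.02]
eef_rot: [0.437, 0.565, 0.427, -0.554]
wrist_force: [-0.1, 0.2, -0.6]
opening: 0.299
5.58 p [0.5537 0.1268 0.02  ] R [[0.021, 0.967, -0.253], [-0.001, -0.253, -0.968], [-1.0, 0.021, -0.004]] q [ 0.02  0.43  1.77 -0.    0.92  0.27] F [-0.1  0.2 -0.6] open 0.299
```

View pics/w4.png

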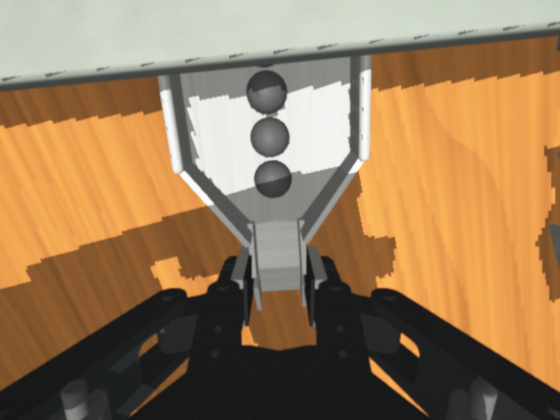

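The grip holds. Three balls show in the trough at (267,92), (270,137) and (273,180), so I'll keep pulling.

```bash
python3 -m creep '0 0 0 0.7 0 0 0;0 0 0 1.2 0 0 0;0 0 0 1.5 0 0 0;0 0 0 1.8 0 0 0;0 0 0 1.8 0 0 0;0 0 0 1.8 0 0 0;0 0 0 1.8 0 0 0;0 0 0 1.8 0 0 0;0 0 0 1.4 0 0 0;0 0 0 1 0 0 0'; python3 -m creep '0 0 0 0.7 0 0 0;0 0 0 0.3 0 0 0;0 0 0 0 0 0 0;0 0 0 0 0 0 0'; python3 -c "
from h import *
st();snap('wrist','w5')"
```

```text
time_s: 6.88
eef_pos: [0.5135, -0.0268, 0.0199]
eef_rot: [0.437, 0.566, 0.427, -0.554]
wrist_force: [0.5, 1.8, -0.2]
opening: 0.301
time_s: 7.38
eef_pos: [0.5106, -0.0378, 0.0199]
eef_rot: [0.437, 0.566, 0.426, -0.554]
wrist_force: [-0.4, -0.9, 0.6]
opening: 0.3
7.38 p [ 0.5106 -0.0378  0.0199] R [[0.022, 0.967, -0.255], [-0.002, -0.255, -0.967], [-1.0, 0.021, -0.004]] q [-0.31  0.33  1.91  0.01  0.87 -0.06] F [-0.4 -0.9  0.6] open 0.3
```

View pics/w5.png

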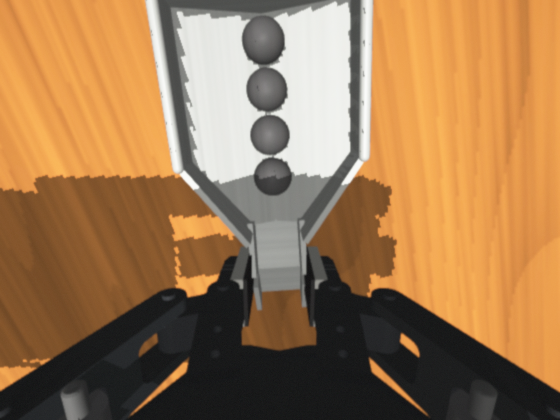

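```bash
python3 -m creep '0.5 0 0 0 0 0 0;0.8 0 0 0 0 0 0;1 0 0 0 0 0 0;1 -1 0 0 0 0 0;1 -3 0 0 0 0 0;1 -5 0 0 0 0 0;1 -5 0 0 0 0 0;1 -5 0 -3 0 0 0;1 -3 0 -4 0 0 0;1 0 0 -5 0 0 0'; python3 -c "
from h import *
st();snap('wrist','w6');snap('top','t6')"
```

```text
time_s: 8.68
eef_pos: [0.5371, 0.0796, 0.2527]
eef_rot: [0.436, 0.568, 0.424, -0.554]
wrist_force: [0.8, 0.3, 0.4]
opening: 0.999
8.68 p [0.5371 0.0796 0.2527] R [[0.026, 0.965, -0.26], [-0.001, -0.26, -0.966], [-1.0, 0.026, -0.005]] q [-0.07  0.07  1.68  0.    1.36  0.19] F [0.8 0.3 0.4] open 0.999
```

View pics/w6.png

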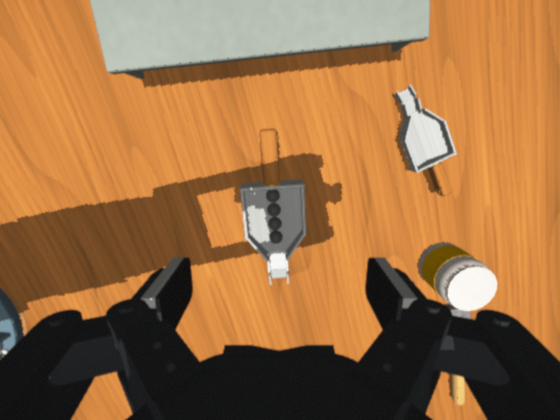

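View pics/t6.png

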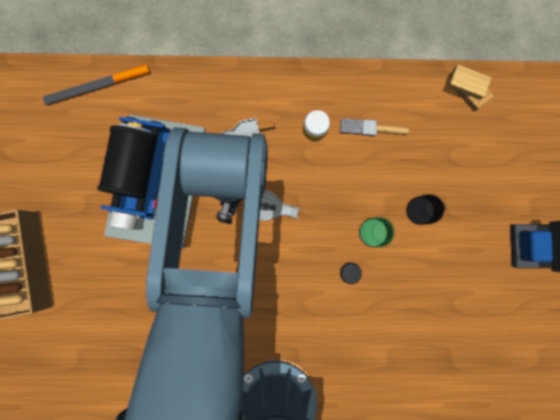

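The scoop stands free with all four balls at about (274,195–238), and its handle is at (269,155). The tail is clear of the riser. I'll measure the handle.

Run:
```python
from h import *
z=np.load('pics/w6.npz');W=z['W']
A=[]
for v in range(128,286,5):
    r=W[v,235:315];m=(r[:,2]>.008)&(r[:,2]<.07)
    if m.sum(): 
        i=np.where(m)[0]; a,b=r[i[0]],r[i[-1]];print(v,235+i[0],235+i[-1],a.round(3),b.round(3),((a+b)/2).round(4),len(i));A.append(((a+b)/2)[:2])
A=np.array(A);d=np.linalg.svd(A-A.mean(0))[2][0];print(A.mean(0),d)
# riser front
w=W[:100].reshape(-1,3);m=(abs(w[:,2]-.076)<.005)
ex=[]
for u in range(120,420,20):
    c=W[:120,u];k=np.where(abs(c[:,2]-.076)<.006)[0]
    if len(k): ex.append(c[k[-1]].round(3))
print(ex[0],ex[-1])
```

```text
133 259 276 [0.536 0.143 0.046] [0.555 0.138 0.049] [0.5459 0.1409 0.0478] 18
138 259 277 [0.535 0.138 0.044] [0.555 0.132 0.043] [0.5449 0.1352 0.0436] 19
143 260 276 [0.535 0.132 0.048] [0.552 0.128 0.049] [0.5435 0.13   0.0487] 17
148 261 277 [0.534 0.127 0.05 ] [0.552 0.122 0.047] [0.5431 0.1242 0.0486] 17
153 261 277 [0.533 0.121 0.049] [0.551 0.116 0.048] [0.5415 0.1187 0.0483] 17
158 261 277 [0.531 0.116 0.047] [0.549 0.111 0.05 ] [0.54   0.1132 0.0485] 17
163 262 278 [0.53  0.11  0.048] [0.549 0.105 0.048] [0.5396 0.1073 0.0483] 16
168 262 278 [0.529 0.104 0.048] [0.547 0.099 0.05 ] [0.538  0.1017 0.0489] 17
173 263 278 [0.528 0.098 0.048] [0.546 0.094 0.05 ] [0.537  0.0958 0.049 ] 16
178 263 279 [0.527 0.092 0.049] [0.545 0.087 0.049] [0.536  0.0899 0.0488] 17
183 244 303 [0.498 0.087 0.012] [0.572 0.072 0.041] [0.535  0.0796 0.0268] 60
188 240 303 [0.496 0.087 0.044] [0.57  0.068 0.049] [0.533  0.0776 0.0465] 64
193 240 304 [0.495 0.082 0.048] [0.57  0.061 0.047] [0.5323 0.0716 0.0472] 65
198 241 304 [0.494 0.076 0.048] [0.568 0.056 0.048] [0.5312 0.0657 0.0481] 64
203 241 
[... 774 characters left out ...]
 41
253 259 292 [ 0.495 -0.     0.046] [ 0.536 -0.012  0.047] [ 0.5154 -0.0059  0.0467] 34
258 264 288 [ 0.499 -0.008  0.048] [ 0.529 -0.017  0.047] [ 0.5143 -0.0126  0.0472] 25
263 268 287 [ 0.5   -0.023  0.034] [ 0.525 -0.03   0.035] [ 0.5129 -0.0262  0.0341] 20
268 268 287 [ 0.499 -0.029  0.037] [ 0.524 -0.035  0.037] [ 0.5112 -0.0321  0.0369] 20
273 269 287 [ 0.497 -0.041  0.028] [ 0.521 -0.046  0.03 ] [ 0.509  -0.0434  0.0292] 19
278 269 288 [ 0.495 -0.047  0.029] [ 0.52  -0.055  0.029] [ 0.5077 -0.0511  0.0291] 5
283 270 288 [ 0.494 -0.058  0.024] [ 0.518 -0.066  0.023] [ 0.5057 -0.0617  0.0238] 4
[0.52743286 0.0492148 ] [-0.19915987 -0.97996701]
[0.42  0.236 0.073] [0.697 0.191 0.072]
```

```bash
python3 -c "
from h import *
rel([.5378,.0958,.019],toolR([.98,-.2,0]))"
```

```text
t 8.78 shift cm now-axes [23.14 -0.67 -1.13] rotvec [-0.056 -0.006 -0.022] after-turn axes [23.14 -0.09 -1.29]
```

```bash
python3 -m creep '1 4 -0.3 -0.6 -0.05 0 -0.02;1 5 0 -0.5 0 0 0;1 5 0 0 0 0 0;1 4 0 0 0 0 0;1 2 0 0 0 0 0;1 0 0 0 0 0 0'; python3 -c "
from h import *
st();rel([.5378,.0958,.019],toolR([.98,-.2,0]))"
```

```text
time_s: 9.52
eef_pos: [0.5384, 0.0949, 0.049]
eef_rot: [0.447, 0.551, 0.446, -0.545]
wrist_force: [0.0, -0.2, 0.1]
opening: 1.0
9.53 p [0.5384 0.0949 0.049 ] R [[0.008, 0.979, -0.201], [0.004, -0.202, -0.979], [-1.0, 0.007, -0.005]] q [-0.05  0.35  1.81  0.01  0.97  0.15] F [ 0.  -0.2  0.1] open 1.0
t 9.53 shift cm now-axes [ 3.   -0.1  -0.06] rotvec [-0.002 -0.005 -0.007] after-turn axes [ 3.   -0.07 -0.08]
```

```bash
python3 -m creep '1 2 -0.1 -0.1 0 0 0;1 1.5 0 0 0 0 0;1 0.3 0 0 0 0 0;1 0 0 0 0 0 0'; python3 -c "
from h import *
st();rel([.5378,.0958,.019],toolR([.98,-.2,0]));snap('wrist','w7')"
```

```text
time_s: 10.02
eef_pos: [0.5413, 0.0954, 0.0145]
eef_rot: [0.449, 0.553, 0.444, -0.543]
wrist_force: [-0.3, 0.4, -0.0]
opening: 1.004
10.03 p [0.5413 0.0954 0.0145] R [[0.014, 0.979, -0.202], [0.003, -0.202, -0.979], [-1.0, 0.013, -0.006]] q [-0.04  0.41  1.81  0.01  0.9   0.16] F [-0.3  0.4 -0. ] open 1.004
t 10.03 shift cm now-axes [-0.45 -0.35  0.03] rotvec [-0.002 -0.006 -0.013] after-turn axes [-0.45 -0.35  0.03]
```

View pics/w7.png

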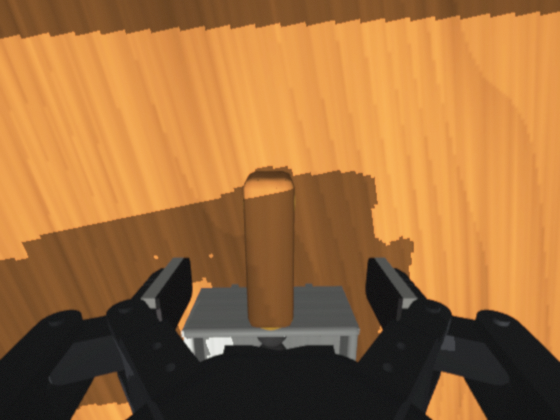

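The handle at (271,250) sits about 3 mm to the tool's -y side. I'll correct that and close.

```bash
python3 -m creep '1 -0.3 -0.35 0 0 0 -0.013;1 0 0 0 0 0 0;0.5 0 0 0 0 0 0;0.4 0 0 0 0 0 0;0.2 0 0 0 0 0 0;0 0 0 0 0 0 0;0 0 0 0 0 0 0;0 0 0 0 0 0 0'; python3 -c "
from h import *
st()"
```

```text
time_s: 11.08
eef_pos: [0.5387, 0.0961, 0.0197]
eef_rot: [0.446, 0.55, 0.448, -0.546]
wrist_force: [0.7, -0.2, 1.2]
opening: 0.224
11.07 p [0.5387 0.0961 0.0197] R [[0.003, 0.979, -0.202], [0.006, -0.202, -0.979], [-1.0, 0.002, -0.007]] q [-0.04  0.41  1.81  0.01  0.92  0.15] F [ 0.7 -0.2  1.2] open 0.224
```

```bash
python3 -m creep '0 -0.4 0 0 0 0 0;0 -0.8 0 0 0 0 0;0 -1.2 0 0 0 0 0;0 -1.5 0 0 0 0 0;0 -1.5 0 0 0 0 0;0 -1.5 0 0 0 0 0;0 -1.5 0 0 0 0 0;0 -1.2 0 0 0 0 0;0 -0.6 0 0 0 0 0;0 0 0 0 0 0 0'
python3 - <<'E'
from h import *
o,R=st();im,d,W,o=snap('wrist','w8');snap('scene','s8')
E
```

```text
time_s: 12.32
eef_pos: [0.538, 0.0956, 0.129]
eef_rot: [0.446, 0.55, 0.448, -0.546]
wrist_force: [-0.5, 0.4, -3.5]
opening: 0.224
12.32 p [0.538  0.0956 0.129 ] R [[0.003, 0.979, -0.202], [0.007, -0.202, -0.979], [-1.0, 0.002, -0.007]] q [-0.05  0.23  1.77  0.01  1.14  0.15] F [-0.5  0.4 -3.5] open 0.224
```

View pics/w8.png

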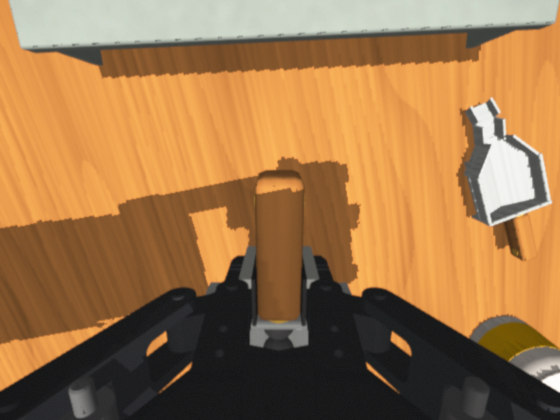

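View pics/s8.png

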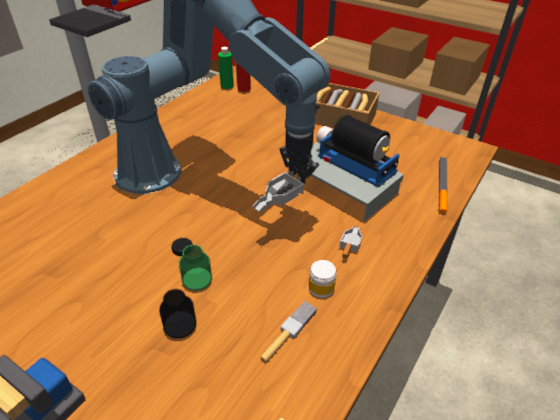

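```bash
cat >> h.py <<'E'
LIP=np.array([.0097,0,.160]) # lip in tool frame (nominal)
def scoopframe(o):
    # scoop axes from tool at grasp: x_s=-tool z, z_s=-tool x, y_s=-tool y?  right handed: x=-tz,z=-tx -> y=z×x = tx×tz = -ty
    R=Rq(o["eef_rot"]);return np.stack([-R[:,2],-R[:,1],-R[:,0]],1)
def rimcheck(npz,o,box):
    W=np.load(npz)['W'];a,b,c,d=box
    w=W[b:d,a:c].reshape(-1,3);S=scoopframe(o)
    lip=o["eef_pos"]+Rq(o["eef_rot"])@LIP
    L=(w-lip)@S+np.array([-.088,0,.010])
    m=(L[:,0]>-.1)&(L[:,0]<.06)&(abs(L[:,1])<.05)&(L[:,2]>-.02)&(L[:,2]<.1)
    L=L[m]
    for x in np.arange(-.1,.06,.01):
        k=L[(L[:,0]>=x)&(L[:,0]<x+.01)]
        if len(k)>2: print(round(x+.005,3),len(k),"y",k[:,1].min().round(3),k[:,1].max().round(3),"zmax",np.percentile(k[:,2],97).round(3))
E
python3 - <<'E'
from h import *
o=ctrl.get_obs();rimcheck('pics/s8.npz',o,(245,160,320,225))
E
```

```text
-0.085 29 y -0.016 0.014 zmax 0.031
-0.075 44 y -0.016 0.015 zmax 0.032
-0.065 36 y -0.015 0.013 zmax 0.037
-0.055 35 y -0.015 0.016 zmax 0.038
-0.045 42 y -0.017 0.013 zmax 0.049
-0.035 62 y -0.023 0.019 zmax 0.048
-0.025 59 y -0.031 0.027 zmax 0.046
-0.015 87 y -0.038 0.035 zmax 0.048
-0.005 84 y -0.041 0.038 zmax 0.05
0.005 67 y -0.04 0.039 zmax 0.049
0.015 83 y -0.041 0.039 zmax 0.05
0.025 78 y -0.04 0.039 zmax 0.049
0.035 81 y -0.04 0.038 zmax 0.049
0.045 71 y -0.041 0.038 zmax 0.05
0.055 218 y -0.046 0.042 zmax 0.095
```

```bash
python3 -m creep '0 -0.2 0 0 0.02 0 0;0 -0.4 0 0 0.04 0 0;0 -0.5 0 0 0.06 0 0;0 -0.5 0 0 0.07 0 0;0 -0.5 0 0 0.08 0 0;0 -0.4 0 0 0.08 0 0;0 -0.3 0 0 0.08 0 0;0 -0.3 0 0 0.08 0 0;0 -0.2 0 0 0.08 0 0;0 0 0 0 0.08 0 0'; python3 -m creep '0 0 0 0 0.07 0 0;0 0 0 0 0.06 0 0;0 0 0 0 0.03 0 0;0 0 0 0 0 0 0';python3 - <<'E'
from h import *
o,R=st();n=np.array([np.cos(np.radians(-150)),np.sin(np.radians(-150)),0])
rel([.603,-.183,.16],toolR([-n[1],n[0],0]) if False else toolR([np.cos(np.radians(-60)),np.sin(np.radians(-60)),0]))
E
```

```text
time_s: 13.68
eef_pos: [0.5342, 0.0953, 0.1569]
eef_rot: [-0.228, -0.666, -0.235, 0.67]
wrist_force: [0.0, -0.2, -4.0]
opening: 0.226
time_s: 14.18
eef_pos: [0.5334, 0.0952, 0.1553]
eef_rot: [-0.172, -0.682, -0.178, 0.688]
wrist_force: [-0.4, 0.0, -3.4]
opening: 0.223
14.18 p [0.5334 0.0952 0.1553] R [[-0.011, 0.479, -0.878], [0.007, -0.878, -0.479], [-1.0, -0.011, 0.007]] q [-0.05  0.2   1.75  0.01  1.21  1.02] F [-0.4  0.  -3.4] open 0.223
t 14.18 shift cm now-axes [-0.73 27.75  7.23] rotvec [-0.024  0.007  0.011] after-turn axes [-0.47 27.58  7.88]
```

```bash
python3 -m creep '0 0 0.5 0.1 0 0 0;0 -0.1 1 0.3 0 0 0;0 -0.1 1.6 0.4 -0.02 0 0.01;0 -0.1 2.2 0.6 0 0 0;0 -0.1 2.5 0.7 0 0 0;0 0 2.5 0.7 0 0 0;0 0 2.5 0.7 0 0 0;0 0 2.5 0.7 0 0 0;0 0 2.5 0.6 0 0 0;0 0 2.3 0.5 0 0 0'; python3 -m creep '0 0 1.8 0.4 0 0 0;0 0 1.2 0.3 0 0 0;0 0 0.6 0.2 0 0 0;0 0 0 0 0 0 0;0 0 0 0 0 0 0';python3 - <<'E'
from h import *
o,R=st()
rel([.603,-.183,.16],toolR([np.cos(np.radians(-60)),np.sin(np.radians(-60)),0]))
snap('scene','s9');snap('top','t9');snap('wrist','w9')
E
```

```text
time_s: 15.42
eef_pos: [0.5891, -0.117, 0.16]
eef_rot: [-0.184, -0.681, -0.182, 0.685]
wrist_force: [0.2, 0.4, -4.2]
opening: 0.221
time_s: 16.05
eef_pos: [0.5997, -0.1555, 0.1596]
eef_rot: [-0.183, -0.681, -0.182, 0.686]
wrist_force: [0.1, 0.0, -3.3]
opening: 0.226
16.05 p [ 0.5997 -0.1555  0.1596] R [[-0.007, 0.499, -0.866], [-0.003, -0.866, -0.499], [-1.0, -0.001, 0.007]] q [-0.44  0.35  1.55 -0.01  1.25  0.61] F [ 0.1  0.  -3.3] open 0.226
t 16.05 shift cm now-axes [-0.04  2.54  1.09] rotvec [-0.001  0.007  0.001] after-turn axes [-0.04  2.54  1.09]
```

View pics/s9.png

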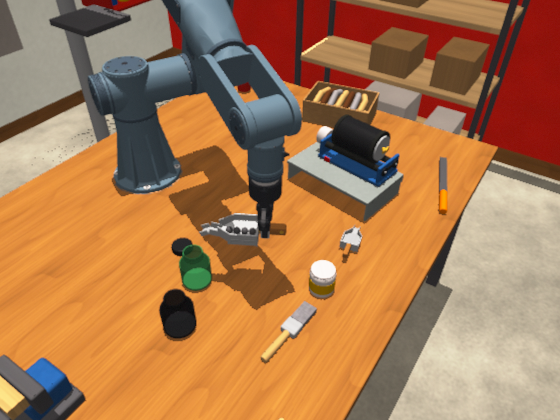

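View pics/t9.png

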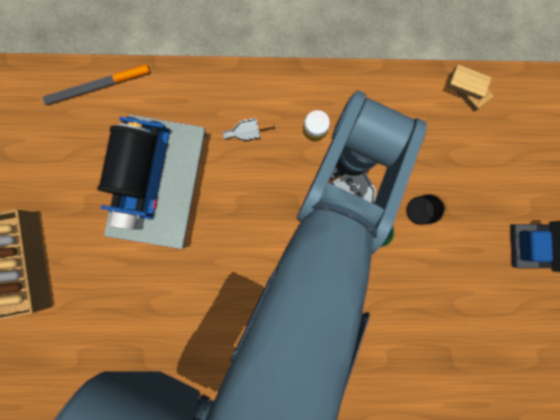

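Run:
```python
from h import *
o=ctrl.get_obs();rimcheck('pics/s9.npz',o,(190,200,300,250))
for f in ('scene0','s9','top0'):
    W=np.load(f'pics/{f}.npz')['W'].reshape(-1,3)
    m=(W[:,0]>.40)&(W[:,0]<.51)&(W[:,1]>-.33)&(W[:,1]<-.21)&(W[:,2]>.098)&(W[:,2]<.113)
    w=W[m];b=cv2.minEnclosingCircle(w[:,:2].astype(np.float32));print(f,len(w),b,w.min(0).round(3),w.max(0).round(3))
    m=(abs(W[:,0]-.454)<.06)&(abs(W[:,1]+.269)<.06)&(W[:,2]>.02)&(W[:,2]<.068)
    w=W[m];b=cv2.minEnclosingCircle(w[:,:2].astype(np.float32));print('  body',len(w),b)
```

```text
-0.085 28 y -0.014 0.017 zmax 0.026
-0.075 46 y -0.014 0.017 zmax 0.032
-0.065 41 y -0.014 0.014 zmax 0.036
-0.055 54 y -0.015 0.017 zmax 0.037
-0.045 46 y -0.014 0.015 zmax 0.043
-0.035 82 y -0.022 0.023 zmax 0.047
-0.025 92 y -0.029 0.03 zmax 0.047
-0.015 115 y -0.036 0.035 zmax 0.047
-0.005 126 y -0.04 0.039 zmax 0.048
0.005 127 y -0.04 0.04 zmax 0.049
0.015 126 y -0.04 0.041 zmax 0.048
0.025 132 y -0.04 0.041 zmax 0.048
0.035 128 y -0.04 0.041 zmax 0.049
0.045 125 y -0.041 0.04 zmax 0.049
0.055 66 y -0.041 0.025 zmax 0.092
scene0 152 ((0.45677801966667175, -0.266790509223938), 0.027528265491127968) [ 0.43  -0.292  0.098] [ 0.483 -0.24   0.112]
  body 461 ((0.4557551443576813, -0.268311470746994), 0.04270491003990173)
s9 151 ((0.45714718103408813, -0.2660616338253021), 0.02848501317203045) [ 0.431 -0.294  0.098] [ 0.483 -0.239  0.112]
  body 461 ((0.4554694890975952, -0.2671533226966858), 0.04255864396691322)
top0 112 ((0.4545908272266388, -0.26870274543762207), 0.026357602328062057) [ 0.43  -0.294  0.098] [ 0.478 -0.243  0.111]
  body 155 ((0.4538253843784332, -0.26738718152046204), 0.03987393155694008)
```

```bash
python3 -m creep '0 0 0.6 0.3 0 0 0;0 0 1 0.4 0 0 0;0 0 0.8 0.3 0 0 0;0 0 0 0 0 0 0;0 0.5 0 0 0 0 0;0 1 0 0 0 0 0;0 1 0 0 0 0 0;0 0.5 0 0 0 0 0;0 0 0 0 0 0 0';python3 - <<'E'
from h import *
o,R=st()
rel([.6035,-.1817,.113],toolR([np.cos(np.radians(-60)),np.sin(np.radians(-60)),0]))
snap('scene','s10')
im=cv2.imread('pics/s10.png');cv2.imwrite('pics/s10c.png',cv2.resize(im[190:310,150:300],None,fx=5,fy=5,interpolation=2))
E
```

```text
time_s: 17.32
eef_pos: [0.6024, -0.1823, 0.1265]
eef_rot: [-0.183, -0.68, -0.183, 0.686]
wrist_force: [-0.0, -0.1, -3.6]
opening: 0.224
17.32 p [ 0.6024 -0.1823  0.1265] R [[-0.008, 0.5, -0.866], [-0.002, -0.866, -0.5], [-1.0, -0.002, 0.008]] q [-0.48  0.41  1.54 -0.01  1.2   0.57] F [-0.  -0.1 -3.6] open 0.224
t 17.32 shift cm now-axes [ 1.35  0.   -0.13] rotvec [-0.     0.008  0.002] after-turn axes [ 1.35 -0.   -0.12]
```

View pics/s10c.png

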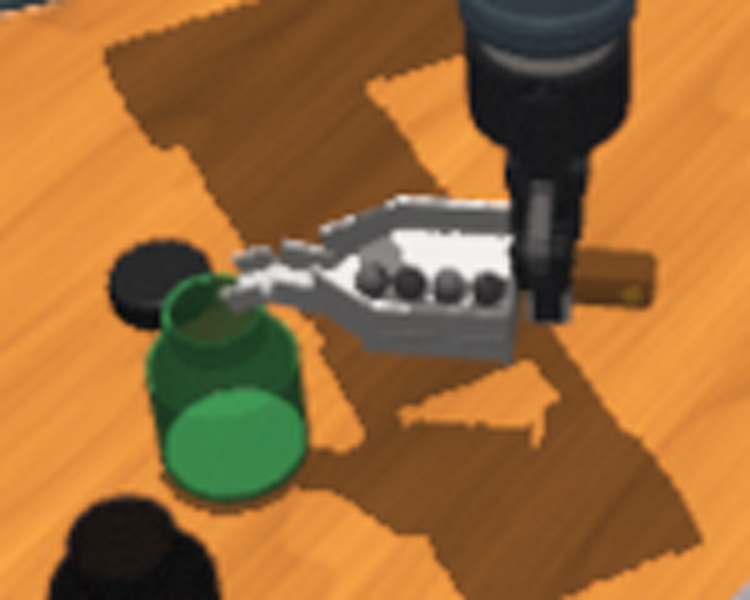

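```bash
python3 -m creep '0 0.4 0 0 0 0 0;0 0.3 0 0 0 0 0;0 0.2 0 0 0 0 0;0 0 0 0 0 0 0';python3 -c "
from h import *
st()";  python3 -m creep '0 0.15 0 0 0 0 0;0 0 0 0 0 0 0';python3 -m creep '0 0.15 0 0 0 0 0'
```

```text
time_s: 17.88
eef_pos: [0.6031, -0.1827, 0.1181]
eef_rot: [-0.183, -0.681, -0.183, 0.685]
wrist_force: [0.6, 0.4, -4.2]
opening: 0.223
17.88 p [ 0.6031 -0.1827  0.1181] R [[-0.006, 0.5, -0.866], [-0.003, -0.866, -0.5], [-1.0, -0.001, 0.007]] q [-0.48  0.42  1.55 -0.01  1.18  0.57] F [ 0.6  0.4 -4.2] open 0.223
time_s: 18.12
eef_pos: [0.6032, -0.1827, 0.1167]
eef_rot: [-0.183, -0.681, -0.183, 0.685]
wrist_force: [-0.6, -0.1, -4.6]
opening: 0.224
time_s: 18.25
eef_pos: [0.6034, -0.1828, 0.1154]
eef_rot: [-0.184, -0.681, -0.182, 0.685]
wrist_force: [0.5, -0.5, -3.9]
opening: 0.225
```

```bash
python3 -m creep '0 0.12 0 0 0 0 0';python3 -m creep '0 0.12 0 0 0 0 0';python3 -m creep '0 0.12 0 0 0 0 0'
```

```text
time_s: 18.38
eef_pos: [0.6034, -0.1828, 0.1141]
eef_rot: [-0.184, -0.681, -0.182, 0.685]
wrist_force: [-0.1, 0.1, -3.4]
opening: 0.227
time_s: 18.5
eef_pos: [0.6034, -0.1829, 0.113]
eef_rot: [-0.184, -0.681, -0.182, 0.685]
wrist_force: [0.9, 0.1, -2.1]
opening: 0.224
time_s: 18.62
eef_pos: [0.6035, -0.183, 0.1121]
eef_rot: [-0.184, -0.681, -0.182, 0.685]
wrist_force: [-0.1, 1.0, -0.4]
opening: 0.223
```

Contact begins at about 0.1135 m, as predicted, and now carries about 3 N. I'll hold there and check.

```bash
python3 -m creep '0 0.03 0 0 0 0 0;0 0 0 0 0 0 0;0 0 0 0 0 0 0;0 0 0 0 0 0 0';python3 - <<'E'
from h import *
o,R=st();snap('scene','s11');rimcheck('pics/s11.npz',o,(190,200,300,250))
im=cv2.imread('pics/s11.png');cv2.imwrite('pics/s11c.png',cv2.resize(im[190:310,150:300],None,fx=5,fy=5,interpolation=2))
W=np.load(f'pics/s11.npz')['W'].reshape(-1,3)
m=(abs(W[:,0]-.454)<.06)&(abs(W[:,1]+.269)<.06)&(W[:,2]>.02)&(W[:,2]<.068)
w=W[m];print(cv2.minEnclosingCircle(w[:,:2].astype(np.float32)));print("lip",o["eef_pos"]+R@LIP)
E
```

```text
time_s: 19.12
eef_pos: [0.6035, -0.1831, 0.1124]
eef_rot: [-0.184, -0.681, -0.182, 0.685]
wrist_force: [-0.3, -0.1, -0.9]
opening: 0.223
19.12 p [ 0.6035 -0.1831  0.1124] R [[-0.005, 0.5, -0.866], [-0.004, -0.866, -0.5], [-1.0, 0.001, 0.007]] q [-0.48  0.43  1.55 -0.01  1.17  0.57] F [-0.3 -0.1 -0.9] open 0.223
-0.095 17 y 0.023 0.029 zmax 0.015
-0.085 19 y 0.008 0.024 zmax 0.028
-0.075 25 y 0.003 0.018 zmax 0.032
-0.065 20 y -0.011 0.017 zmax 0.039
-0.055 33 y -0.012 0.017 zmax 0.037
-0.045 26 y -0.016 0.019 zmax 0.049
-0.035 57 y -0.02 0.022 zmax 0.049
-0.025 53 y -0.005 0.032 zmax 0.048
-0.015 62 y -0.005 0.036 zmax 0.047
-0.005 66 y -0.005 0.04 zmax 0.048
0.005 68 y -0.004 0.04 zmax 0.049
0.015 62 y -0.001 0.041 zmax 0.048
0.025 64 y -0.003 0.04 zmax 0.049
0.035 65 y -0.0 0.041 zmax 0.049
0.045 56 y 0.0 0.039 zmax 0.048
0.055 8 y -0.023 0.016 zmax 0.097
((0.45468685030937195, -0.2678227722644806), 0.04259132221341133)
lip [ 0.46486576 -0.26315288  0.1037587 ]
```

View pics/s11c.png

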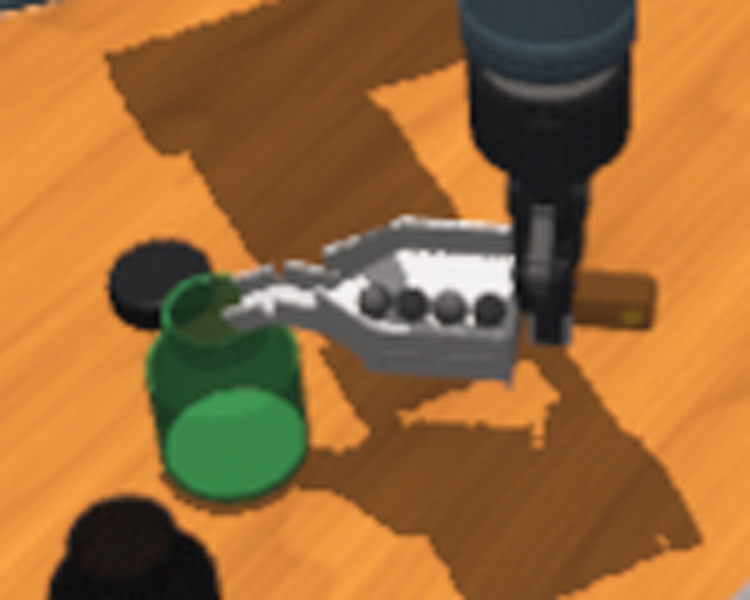

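Lip just inside the near edge, scoop level, four balls at (375–490,305) in the crop. Now I'll ease inward and tip about the lip.

```bash
cat >> h.py <<'E'
def lipst():
    o=ctrl.get_obs();R=Rq(o["eef_rot"]);l=o["eef_pos"]+R@LIP;n=np.array([-.866,-.5,0]);J=np.array([.455,-.2675,.108])
    d=l-J;print("t",round(o["time_s"],2),"tip deg",round(np.degrees(np.arcsin(-R[2,2])),1),"lip r along n %.1f lat %.1f z %.1f mm"%(1e3*d@n,1e3*(d@[.5,-.866,0]),1e3*d[2]),"F",np.round(o["wrist_force"],1),"q",np.round(o["q"],2),"open",round(o["opening"],3))
E
python3 -m creep '0 -0.15 0 0.3 0 0 0;0 0 0 0 0 0 0'; python3 -c "from h import *;lipst()"; python3 -m creep '0 -0.5 0 0.04 0 0.03 0;0 -0.8 0 0.07 0 0.05 0;0 -0.8 0 0.07 0 0.05 0'; python3 -c "from h import *;lipst()"
```

```text
time_s: 19.42
eef_pos: [0.6007, -0.1846, 0.1134]
eef_rot: [-0.184, -0.681, -0.182, 0.685]
wrist_force: [0.3, 0.0, -4.1]
opening: 0.221
t 19.43 tip deg -0.4 lip r along n -7.6 lat 1.0 z -3.3 mm F [ 0.3  0.  -4.1] q [-0.48  0.42  1.55 -0.01  1.17  0.57] open 0.221
time_s: 19.8
eef_pos: [0.5983, -0.1851, 0.134]
eef_rot: [0.171, 0.726, 0.195, -0.637]
wrist_force: [0.1, 0.2, -3.5]
opening: 0.226
t 19.8 tip deg 7.4 lip r along n -7.9 lat 0.5 z -4.3 mm F [ 0.1  0.2 -3.5] q [-0.55  0.34  1.63  0.13  1.12  0.44] open 0.226
```

```bash
python3 -m creep '0 -0.7 0 0.05 0 0.05 0;0 -0.7 0 0.05 0 0.05 0;0 -0.7 0 0.05 0 0.05 0;0 -0.8 0 0.07 0 0.05 0'; python3 -c "from h import *;lipst()"
```

```text
time_s: 20.3
eef_pos: [0.5906, -0.1902, 0.1642]
eef_rot: [0.151, 0.789, 0.211, -0.557]
wrist_force: [-0.5, -0.4, -3.2]
opening: 0.223
t 20.3 tip deg 19.5 lip r along n -8.5 lat 1.1 z -6.3 mm F [-0.5 -0.4 -3.2] q [-0.67  0.23  1.74  0.36  1.07  0.22] open 0.223
```

```bash
python3 -m creep '0 -0.7 0 0.1 0 0.05 0;0 -0.7 0 0.1 0 0.05 0;0 -0.8 0 0.07 0 0.05 0;0 -0.8 0 0.07 0 0.05 0'; python3 -c "from h import *;lipst()";python3 -m creep '0 -0.8 0 0.08 0 0.05 0;0 -0.8 0 0.08 0 0.05 0;0 -0.8 0 0.08 0 0.05 0;0 -0.8 0 0.08 0 0.05 0'; python3 -c "from h import *;lipst();snap('scene','s12')
im=cv2.imread('pics/s12.png');cv2.imwrite('pics/s12c.png',cv2.resize(im[170:310,150:300],None,fx=4,fy=4,interpolation=2))"
```

```text
time_s: 20.8
eef_pos: [0.5764, -0.1997, 0.1935]
eef_rot: [0.131, 0.843, 0.224, -0.471]
wrist_force: [0.1, 0.3, -3.0]
opening: 0.22
t 20.8 tip deg 31.5 lip r along n -7.7 lat 2.9 z -6.3 mm F [ 0.1  0.3 -3. ] q [-0.81  0.14  1.84  0.6   1.1  -0.03] open 0.22
time_s: 21.3
eef_pos: [0.5566, -0.2127, 0.2208]
eef_rot: [0.111, 0.888, 0.233, -0.38]
wrist_force: [-0.1, -0.2, -3.1]
opening: 0.228
t 21.3 tip deg 43.4 lip r along n -5.7 lat 5.3 z -4.1 mm F [-0.1 -0.2 -3.1] q [-0.96  0.09  1.92  0.83  1.18 -0.27] open 0.228
```

View pics/s12c.png

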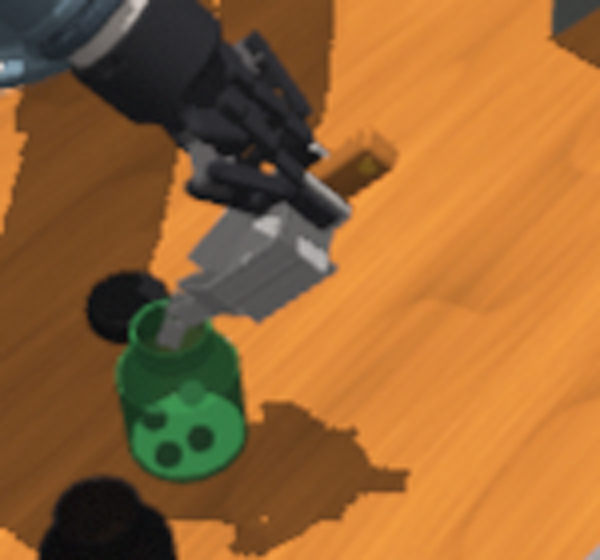

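```bash
python3 -m creep '0 0 0 0 0 0.05 0;0 0 0 0 0 0 0;0 0 0 0 0 0 0;0 0 0 0 0 0 0;0 0 0 0 0 0 0;0 0 0 0 0 0 0'; python3 -c "from h import *;lipst();snap('scene','s13');snap('wrist','w13');snap('top','t13')
im=cv2.imread('pics/s13.png');cv2.imwrite('pics/s13c.png',cv2.resize(im[170:310,150:300],None,fx=4,fy=4,interpolation=2))"
```

```text
time_s: 22.1
eef_pos: [0.5557, -0.2141, 0.2215]
eef_rot: [0.106, 0.897, 0.234, -0.359]
wrist_force: [-0.8, 0.2, -2.6]
opening: 0.224
t 22.1 tip deg 46.1 lip r along n -10.0 lat 6.5 z -8.4 mm F [-0.8  0.2 -2.6] q [-0.99  0.1   1.94  0.88  1.2  -0.33] open 0.224
```

View pics/s13c.png

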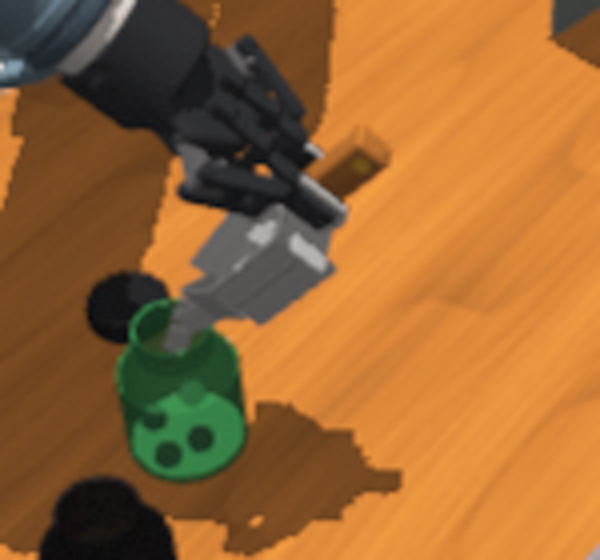

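View pics/w13.png

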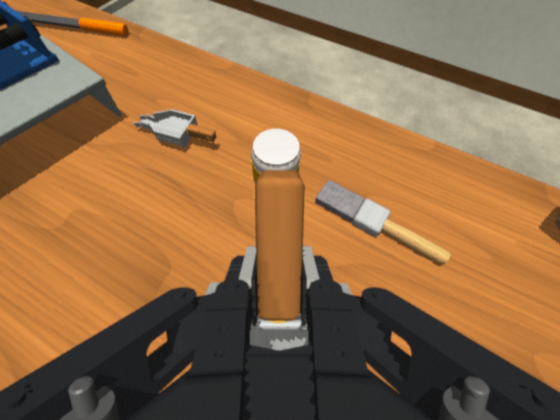

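```bash
python3 -c "
import cv2,numpy as np
im=cv2.imread('pics/s13.png');a=cv2.resize(im[235:300,165:225],None,fx=9,fy=9,interpolation=2);a=np.clip(a*1.6,0,255).astype('uint8');im=cv2.imread('pics/scene0.png');b=cv2.resize(im[235:300,165:225],None,fx=9,fy=9,interpolation=2);cv2.imwrite('pics/z13.png',cv2.resize(np.hstack([a,np.clip(b*1.6,0,255).astype('uint8')]),(800,433)))"
```

```text
(no output)
```

View pics/z13.png

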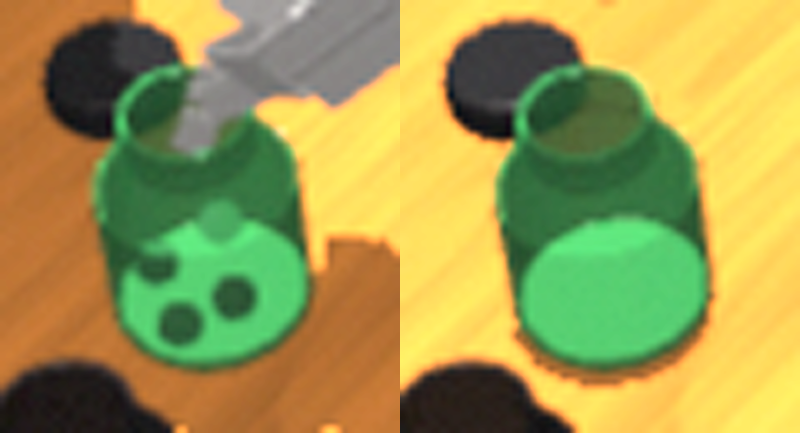

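All four balls are in the jar, three dark and one sunlit at (222,220). I'll raise the scoop straight up.

```bash
python3 -c "
from h import *
o,R=st();print(R.T@[0,0,1],R.T@[-.5,.866,0])"
```

```text
22.25 p [ 0.5557 -0.2142  0.2216] R [[0.633, 0.497, -0.594], [0.344, -0.868, -0.359], [-0.693, 0.023, -0.72]] q [-0.99  0.1   1.94  0.88  1.2  -0.33] F [-0.7  0.8 -2.5] open 0.222
[-0.69318761  0.02292902 -0.72039239] [-0.01870083 -0.99970754 -0.01382459]
```

```bash
python3 -m creep '0 -0.2 -0.3 -0.2 0 0 0;0 -0.5 -0.2 -0.5 0 0 0;0 -0.9 0 -0.9 0 0 0;0 -1.3 0 -1.3 0 0 0;0 -1.3 0 -1.3 0 0 0;0 -0.9 0 -0.9 0 0 0;0 0 0 0 0 0 0'; python3 -c "from h import *;lipst()"
```

```text
time_s: 23.12
eef_pos: [0.5516, -0.2096, 0.3014]
eef_rot: [0.108, 0.898, 0.233, -0.357]
wrist_force: [-0.5, 1.1, -2.4]
opening: 0.224
t 23.12 tip deg 46.1 lip r along n -8.8 lat 1.1 z 71.3 mm F [-0.5  1.1 -2.4] q [-0.99 -0.03  1.89  0.84  1.31 -0.19] open 0.224
```

```bash
python3 -m creep '0 0 0 -0.5 0 -0.1 0;0 0 0 -1 0 -0.12 0;0 0 0 -1 0 -0.12 0;0 0 0 -1 0 -0.12 0;0 0 0 -1 0 -0.12 0;0 0 0 -1 0 -0.12 0;0 0 0 -1 0 -0.1 0;0 0 0 0 0 0 0;0 0 0 0 0 0 0'; python3 -c "
from h import *
lipst();o,R=st();rel([.6,-.05,.2],toolR([np.cos(np.radians(-60)),np.sin(np.radians(-60)),0]));snap('scene','s14')
im=cv2.imread('pics/s14.png');cv2.imwrite('pics/s14c.png',cv2.resize(im[150:310,150:310],None,fx=3.7,fy=3.7,interpolation=2))"
```

```text
time_s: 24.25
eef_pos: [0.6008, -0.1781, 0.3212]
eef_rot: [-0.188, -0.678, -0.173, 0.689]
wrist_force: [-0.6, 0.2, -3.1]
opening: 0.225
t 24.25 tip deg -1.1 lip r along n -10.7 lat -5.7 z 206.7 mm F [-0.6  0.2 -3.1] q [-0.46  0.24  1.36 -0.03  1.54  0.59] open 0.225
24.25 p [ 0.6008 -0.1781  0.3212] R [[-0.009, 0.493, -0.87], [-0.024, -0.87, -0.492], [-1.0, 0.017, 0.02]] q [-0.46  0.24  1.36 -0.03  1.54  0.59] F [-0.6  0.2 -3.1] open 0.225
t 24.25 shift cm now-axes [ 11.81 -11.39  -6.48] rotvec [-0.009  0.02  -0.016] after-turn axes [ 12.12 -11.14  -6.34]
```

View pics/s14c.png

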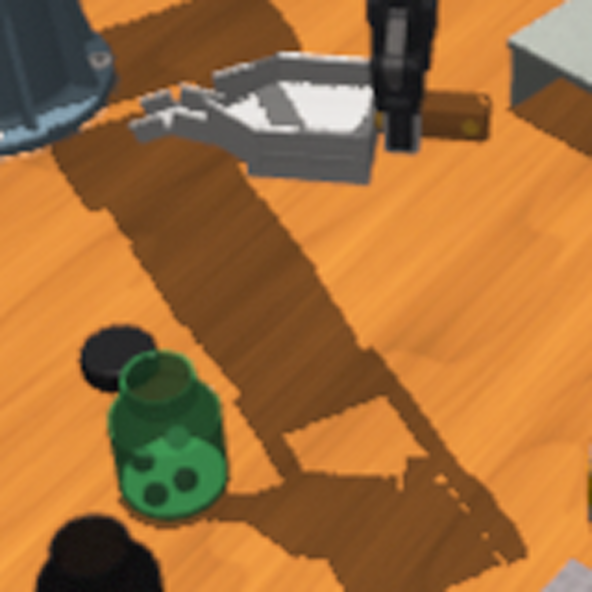

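The scoop is empty and all four balls show in the jar. I'll set the scoop down around (0.58, 0.0).

```bash
python3 -c "
from h import *
rel([.58,.0,.06],toolR([np.cos(np.radians(-60)),np.sin(np.radians(-60)),0]))"; python3 -m creep '0 1 -1.5 0 0 0.02 -0.016;0 2 -2.5 -1 -0.01 0 0;0 3 -3 -1.5 0 0 0;0 3 -3 -1.5 0 0 0;0 3 -2.5 -1.5 0 0 0;0 3 -1.5 -0.7 0 0 0;0 2.5 -0.5 0 0 0 0;0 2 0 0 0 0 0;0 2 0 0 0 0 0;0 0 0 0 0 0 0'; python3 -c "
from h import *
st();rel([.58,.0,.03],toolR([np.cos(np.radians(-60)),np.sin(np.radians(-60)),0]))"
```

```text
t 24.3 shift cm now-axes [ 25.7  -16.95  -7.5 ] rotvec [-0.009  0.02  -0.016] after-turn axes [ 26.12 -16.46  -7.14]
time_s: 25.55
eef_pos: [0.5766, -0.0262, 0.102]
eef_rot: [0.176, 0.689, 0.178, -0.681]
wrist_force: [-0.2, -0.3, -2.8]
opening: 0.225
25.55 p [ 0.5766 -0.0262  0.102 ] R [[0.011, 0.484, -0.875], [0.006, -0.875, -0.484], [-1.0, 0.0, -0.012]] q [-0.26  0.33  1.71  0.01  1.1   0.81] F [-0.2 -0.3 -2.8] open 0.225
t 25.55 shift cm now-axes [ 7.22 -2.13 -1.48] rotvec [-0.019 -0.012 -0.   ] after-turn axes [ 7.2 -2.1 -1.6]
```

```bash
python3 -m creep '0 1.5 -1 -0.7 0 -0.005 0;0 2 -1 -0.7 0 0 0;0 2 0 0 0 0 0;0 1 0 0 0 0 0;0 0 0 0 0 0 0'; python3 -c "
from h import *
st()"
```

```text
time_s: 26.18
eef_pos: [0.5824, -0.0007, 0.0381]
eef_rot: [0.176, 0.69, 0.175, -0.68]
wrist_force: [-0.5, -0.4, -1.7]
opening: 0.223
26.18 p [ 0.5824 -0.0007  0.0381] R [[0.013, 0.481, -0.877], [0.003, -0.877, -0.481], [-1.0, 0.004, -0.013]] q [-0.21  0.43  1.72  0.01  0.98  0.86] F [-0.5 -0.4 -1.7] open 0.223
```

```bash
python3 -m creep '0 0.8 0 0 0 -0.008 0;0 0.5 0 0 0 0 0;0 0.2 0 0 0 0 0'; python3 -m creep '0 0.15 0 0 0 0 0';python3 -m creep '0 0.12 0 0 0 0 0'
```

```text
time_s: 26.55
eef_pos: [0.5841, -0.001, 0.0241]
eef_rot: [0.177, 0.688, 0.174, -0.682]
wrist_force: [-0.5, 0.3, -1.9]
opening: 0.225
time_s: 26.68
eef_pos: [0.5843, -0.0011, 0.0226]
eef_rot: [0.177, 0.688, 0.174, -0.682]
wrist_force: [-0.6, 0.4, -2.8]
opening: 0.22
time_s: 26.8
eef_pos: [0.5844, -0.0011, 0.0215]
eef_rot: [0.177, 0.688, 0.174, -0.682]
wrist_force: [0.0, -0.4, -3.3]
opening: 0.218
```

```bash
python3 -m creep '0 0.12 0 0 0 0 0';python3 -m creep '0 0.12 0 0 0 0 0';python3 -m creep '0 0.08 0 0 0 0 0'
```

```text
time_s: 26.92
eef_pos: [0.5845, -0.0012, 0.0203]
eef_rot: [0.177, 0.688, 0.174, -0.682]
wrist_force: [1.3, -0.2, -3.1]
opening: 0.225
time_s: 27.05
eef_pos: [0.5848, -0.0012, 0.0196]
eef_rot: [0.177, 0.688, 0.174, -0.682]
wrist_force: [-2.4, 0.5, 7.2]
opening: 0.224
time_s: 27.18
eef_pos: [0.5848, -0.0012, 0.0196]
eef_rot: [0.177, 0.688, 0.174, -0.682]
wrist_force: [-3.7, -0.1, 6.7]
opening: 0.227
```

It touches the bench at 0.0196 m, the same height it was grasped at. I'll release it and go up.

```bash
python3 -m creep '0.4 0 0 0 0 0 0;0.7 0 0 0 0 0 0;1 0 0 0 0 0 0;1 0 0 0 0 0 0;1 -1 0 0 0 0 0;1 -3 0 0 0 0 0;1 -5 0 0 0 0 0;1 -5 0 0 0 0 0;1 -5 0 0 0 0 0;1 0 0 0 0 0 0'; python3 -m creep '1 0 0 -3 0 0 0;1 0 0 -3 0 0 0;1 0 0 0 0 0 0'; python3 -c "
from h import *
st();snap('scene','s15');snap('top','t15');snap('wrist','w15')
for f,g in (('scene0','s15'),('top0','t15')):
  W=np.load(f'pics/{g}.npz')['W'];W0=np.load(f'pics/{f}.npz')['W']
  for nm,c,h in (('jar',(.455,-.267),(.03,.112)),('tin',(.741,-.108),(.03,.09)),('cap',(.344,-.205),(.01,.03)),('brush',(.745,-.27),(.008,.04))):
    s=.1 if nm=='brush' else .06
    r=[]
    for w in (W0.reshape(-1,3),W.reshape(-1,3)):
      m=(abs(w[:,0]-c[0])<s)&(abs(w[:,1]-c[1])<s)&(w[:,2]>h[0])&(w[:,2]<h[1]);r+= [m.sum(),w[m].mean(0).round(3)]
    print(g,nm,r)
W=np.load('pics/w15.npz')['W'].reshape(-1,3)
S=np.array([[.875,-.48,0],[.48,.875,0],[0,0,1]])
L=(W-np.array([.5848-.072*.875,-.0012-.072*.48,0]))@S
for x in np.arange(-.1,.13,.01):
  k=L[(L[:,0]>=x)&(L[:,0]<x+.01)&(abs(L[:,1])<.05)&(L[:,2]>.01)&(L[:,2]<.07)]
  if len(k)>3: print(x.round(3),k[:,1].min().round(3),k[:,1].max().round(3),np.percentile(k[:,2],95).round(3), [np.percentile(k[k[:,1]*s>.02,2],90).round(3) if (k[:,1]*s>.02).sum()>3 else None for s in (1,-1)])
im=cv2.imread('pics/s15.png');cv2.imwrite('pics/s15c.png',cv2.resize(im[150:350,150:390],None,fx=3,fy=3,interpolation=2))"
```

```text
time_s: 28.42
eef_pos: [0.5835, -0.001, 0.2194]
eef_rot: [0.177, 0.689, 0.173, -0.681]
wrist_force: [0.4, -0.6, 0.1]
opening: 1.002
time_s: 28.8
eef_pos: [0.6364, 0.0283, 0.2203]
eef_rot: [0.177, 0.689, 0.173, -0.681]
wrist_force: [-1.4, -0.6, 0.3]
opening: 1.0
28.8 p [0.6364 0.0283 0.2203] R [[0.013, 0.48, -0.877], [-0.003, -0.877, -0.48], [-1.0, 0.009, -0.01]] q [-0.14  0.32  1.46 -0.    1.35  0.93] F [-1.4 -0.6  0.3] open 1.0
s15 jar [np.int64(1002), array([ 0.466, -0.276,  0.073]), np.int64(1002), array([ 0.466, -0.276,  0.073])]
s15 tin [np.int64(692), array([ 0.749, -0.117,  0.065]), np.int64(693), array([ 0.749, -0.117,  0.064])]
s15 cap [np.int64(223), array([ 0.344, -0.206,  0.019]), np.int64(223), array([ 0.344, -0.206,  0.019])]
s15 brush [np.int64(926), array([ 0.75 , -0.264,  0.018]), np.int64(923), array([ 0.75 , -0.263,  0.018])]
t15 jar [np.int64(635), array([ 0.453, -0.258,  0.079]), np.int64(625), array([ 0.453, -0.258,  0.079])]
t15 tin [np.int64(581), array([ 0.736, -0.106,  0.07 ]), np.int64(582), array([ 0.736, -0.106,  0.07 ])]
t15 cap [np.int64(369), array([ 0
[... 550 characters left out ...]
4(0.046)]
-0.01 -0.038 0.038 0.048 [np.float64(0.048), np.float64(0.048)]
-0.0 -0.039 0.039 0.048 [np.float64(0.048), np.float64(0.048)]
0.01 -0.038 0.039 0.048 [np.float64(0.048), np.float64(0.048)]
0.02 -0.038 0.038 0.048 [np.float64(0.048), np.float64(0.048)]
0.03 -0.038 0.038 0.048 [np.float64(0.048), np.float64(0.048)]
0.04 -0.039 0.039 0.05 [np.float64(0.049), np.float64(0.049)]
0.05 -0.039 0.039 0.05 [np.float64(0.049), np.float64(0.049)]
0.06 -0.009 0.009 0.052 [None, None]
0.07 -0.009 0.009 0.052 [None, None]
0.08 -0.01 0.009 0.052 [None, None]
0.09 -0.01 0.009 0.052 [None, None]
0.1 -0.01 0.01 0.052 [None, None]
0.11 -0.01 0.01 0.052 [None, None]
0.12 -0.009 0.008 0.05 [None, None]
```

View pics/s15c.png

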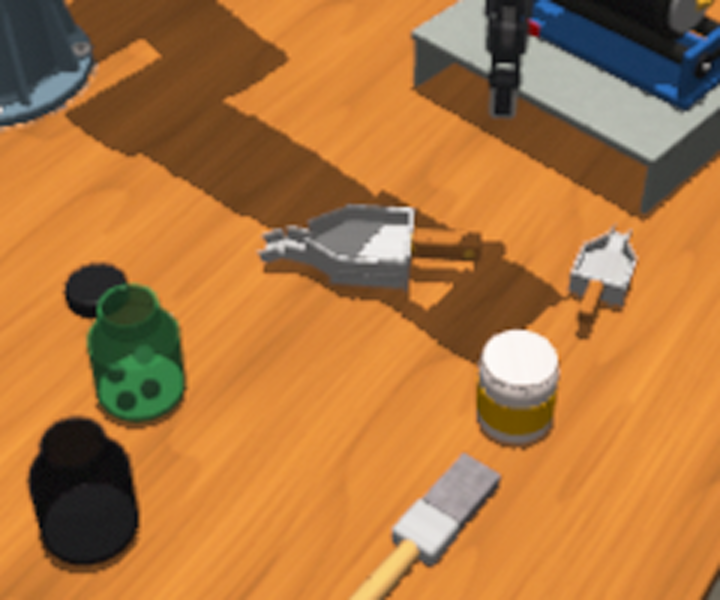

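View pics/w15.png

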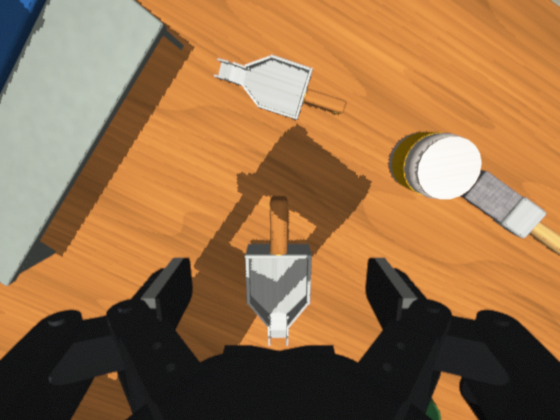

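The scoop stands flat: rims level at 46–49 mm, handle top at 50–52 mm. It is empty and clear of everything. The jar, tin, cap and brush have not moved, and the four balls are in the jar. I'll hand in.

```bash
python3 -c "
from bench import ctrl
print(ctrl.hand_in())"
```

```text
the job is handed in; nothing more can be done
None
```

The job is done and handed in at about 29 s of the 64 s allowed; the hand-in reports no verdict.

**What I did:** I pinched the larger scoop by its spout, drew it about 20 cm out from under the riser and let go with all four balls in it. I then took it by the handle and rested the lip on the near edge of the jar's mouth, level, at roughly 3 N. After holding it there I tipped it about the lip to 46°. Once it was empty I lifted and levelled it, and set it down near (0.52, -0.04).

**Last checks:**
- **Balls:** four balls show in the jar and the scoop is empty. Three look dark. The fourth is paler, and I took it to be a sunlit ball.
- **Scoop:** it stands flat, with both rims 46–49 mm up along its length, and the gripper has let go and is clear.
- **Jar and bystanders:** the jar, tin, brush and cap are within 1 mm of where they started in both camera views.

**Off plan:** the spout pinch ended about 1 cm higher and 5–8 mm to the side of where I aimed, but it held. During the tip the lip drifted up to 6.5 mm sideways, which left it still inside the mouth.

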